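Find the free play in a proof press crank and zero its pointer on the middle

ROBOT

A 6-joint arm with a two-finger parallel gripper is mounted at the origin on the work surface. World frame = base frame: x ahead of the robot, y to its left, z up, the work surface at z = 0. Lengths are in m, angles in rad, forces in N, time in s.
With the tool pointing down it reaches from about 0.425 to 0.95 m from the base axis. Payload 3.5 kg.
Tool frame: the origin (TCP) lies at the very end of the fingers, on their centre line; the grasp point (between the pads) lies 19 mm behind it; z points along the fingers, y is the line along which they close (so a half turn about z gives the same grasp; the last joint's range is limited). The gripper opens to 85 mm and grips with 20 to 120 N. Pads are 22 mm wide; open, the fingers measure 114 mm over their backs; the gripper's body (76 mm by 85 mm) begins 54 mm behind the grasp point. The pads swing forward as they close: fully open they stand 13 mm farther back than shut.
Start: joints at [1.108, 0.286, 1.577, -0, 1.279, -0.15], TCP at [0.208, 0.642, 0.231] pointing down, gripper open.
Joint ranges: [-2.77, 2.77], [-0.9, 2.22], [0.21, 2.48], [-1.53, 4.67], [0.24, 2.81], [-2.84, 2.84]. Speed limits (rad/s): [2.79, 2.79, 3.14, 3.14, 3.14, 3.14].

INTERFACE

Orientations are given as a unit quaternion [x, y, z, w].
In Python, from plant import ctrl gives the robot as it stands.
- The arm moves only by the tool carry_out, never from a script. Its argument "deltas" is one flat list of numbers, 6 for each row, row after row: the shift along the tool's x, y, z in m, then the turn, a rotation vector about the tool's x, y, z in rad. A call has 1 to 5 rows; each row is the pose to reach, as a shift and turn from the pose commanded when the call began, along the tool's axes at that moment; what a row does not reach only later rows make up. A row lasts 1/8 s, in which the tool goes at most 62.5 mm and 10.7 degrees, less where a joint would pass 70% of its speed; a pose out of reach is approached as far as the arm can. A call with a gripper value outside its range is refused whole. "grip" is the opening in per cent of the stroke, from 0 (shut) to 100 (fully open), set as the call begins (left out, the last holds). The fingers move at their own pace and stop on an object; "grip_force" is the grip in N (left out, the last holds). Time passes only in rows, so rows that repeat a pose let the fingers close. It gives the time, the measured TCP pose, the force, the opening and the grip force at its end, in the units of the state.
- ctrl.get_state(): the state, without advancing time (a new reading comes with each control period).
- ctrl.read_camera(name): name is "scene" or "top"; returns (picture, depth): 384x512x3 uint8, red, green, blue; 384x512 float32, m along the optical axis (not along the pixel's ray), 0 where there is no reading.
- ctrl.camera_model(name): a dict with "intrinsics" (3x3 intrinsics, pixels), "k1" (the pictures are not rectified: a ray, as slopes to the right and down, at radius r is drawn at 1 + k1 r^2 times it, then the intrinsics apply), "extrinsics" (4x4, takes a point from world to camera coordinates). Camera axes: x right, y down, z forward; pixel columns grow to the right and rows downward; lengths in m; the calibration is good to about 2 mm. A picture is of the moment at which its call begins. camera_model takes no time and is no camera call.
- ctrl.sign_off(): hands the job in; it is judged then, once.
Trained networks look in the newest picture that a camera, given by its name, has taken for a name from the list of things; names that differ only in an ending like _2 or _b are one class to them, and where a whole thing is asked for, a point or a joint stands for the part that bears it (a point fixed in the world has none). Each returns a list of dicts, best first, with "score" (0 to 1); they miss things now and then, are a little off and sometimes report something else, mostly with a low value. They report only what shows in the picture. A call takes as long as a camera call.
- ctrl.find_in(camera, query): "uv" ([column, row] in pixels, amid what is visible of it).
The state is a dict: "time": time; "qpos": joint angles; "dq": joint speeds; "joint_efforts": joint torques, N m; "eef_pos": TCP position; "tcp_rot": TCP orientation; "contact_force": force on the tool from outside, world axes, zero at the start; "wrist_torque": the same for the moment, N m; "opening": opening from 0.0 (shut) to 1.0 (fully open); "finger_force": force on a finger pad.
Only numpy, scipy, OpenCV 4.12 (cv2) and the standard library are available. Lean on these libraries where they do the work, as an engineer would, in place of code of your own. Each camera call takes 0.05 s, during which the arm holds its last target. There are 200 camera calls.

TASK

Check the free play in the crank of the little proof press: swing its handle gently clockwise (seen from above) until it meets resistance, then anticlockwise until it meets resistance, without forcing it against either end. Leave the handle halfway between those two points, then turn the dial pointer until it points exactly away from the handle, in one straight line with the crank, as the new zero mark. Leave the other things on the table where they are.

Things in the scene. Friction and masses are not known exactly. Their poses are not given: they have to be found in the camera images.
- crank: Steel crank on the press's gearbox, turning about a vertical axis; origin on it at table height, x along the arm to the handle (towards the robot), z up. It swings freely (under 1 N) within its play and stays where left. At each unseen end of the play (0.3 to 0.65 rad apart, different each time; it starts between them) is a springy stop, 1.6 N/mm at the handle, alike at both ends; over 20 N is forcing.
- crank_grip (a point): Centre of the crank's upright black round handle, 24 mm in diameter, from 128 to 178 mm above the table; this point lies 154 mm above the table and 110 mm from the axis. The arm below it is 20 mm wide. Axes as the crank's.
- crank_axis (a point): Point on the vertical axis of crank and pointer, 100 mm above the table, over the round dial (90 mm high) of the bolted-down press, in the middle of its grey 150 mm square gearbox; x away from the robot towards the roller, z up. The crank's hub on the axis is 36 mm in diameter and ends 129 mm up. Roller and bed parts begin 140 mm from the axis on the +x side, at most 123 mm high.
- pointer: Dark steel dial pointer, a 10 mm wide arm below the crank turning about the same vertical axis; origin on the axis at table height, x axis level from the axis out to its upright tab, z up. It turns 1.3 rad either way from the press's x axis; it has stiff friction (about 1 N at the tab) and stays where it is left.
- pointer_grip (a point): Point in the pointer's upright tab, 85 mm from the axis and 125 mm above the table. The tab is 12 mm thick (across the pointer), 22 mm long (along it) and stands from 97 to 145 mm above the table. Axes as the pointer's.
- eraser: Bystander: block eraser 55 x 24 x 16 mm lying beside the press; origin at the centre of its underside.
- ink_dish: Bystander: white two-part ceramic dish 100 x 85 x 24 mm beside the press; origin at the centre of its underside.
- crayon: Bystander: black crayon 12 mm thick, about 90 mm long, lying beside the press; origin below its middle.

How it is judged:
By the outcome, as a careful person would: the job done as asked, in the order asked, and still so for the second after the job is handed in, with the robot touching nothing.
It also fails if it takes over 70 s, if anything falls off the work surface, if the arm or the gripper's body presses on something with over 40 N, if the wrist force passes 120 N, or if a joint passes its speed limit or range.

## Working session

There is one attempt and no reset: what is moved stays moved. The work goes in short steps, Python scripts to look and compute and a tool call to move; the robot and the scene stay as the last step left them, time stands still between calls to the robot, and variables do not carry over. Pictures are saved under pics/ and viewed, at most 10 in all, crops included, and the job is handed in when it is done.

Besides the shell and the picture viewer there is one more tool, called after "Call:" as name(argument=value, ...), one argument or row to a line, values as JSON. carry_out: Moves the arm, as the interface text tells. Its arguments: {"type":"object","properties":{"deltas":{"type":"array"},"grip":{"type":"number"},"grip_force":{"type":"number"}},"required":["deltas"]}

```bash
ls; mkdir -p pics; cat > h.py <<'E'
import numpy as np, cv2
from plant import ctrl
def ray(cam,uv):
    m=ctrl.camera_model(cam);K=np.array(m["intrinsics"]);E=np.array(m["extrinsics"])
    d=(np.array(uv,float)-K[:2,2])/[K[0,0],K[1,1]];s=d.copy()
    for _ in range(20): s=d/(1+m["k1"]*(s@s))
    R=E[:3,:3];return -R.T@E[:3,3],R.T@np.array([s[0],s[1],1.])
def at_z(cam,uv,z):
    o,r=ray(cam,uv);return o+r*(z-o[2])/r[2]
def proj(cam,p):
    m=ctrl.camera_model(cam);K=np.array(m["intrinsics"]);E=np.array(m["extrinsics"])
    c=E[:3,:3]@np.array(p)+E[:3,3];s=c[:2]/c[2];s=s*(1+m["k1"]*(s@s));return s*[K[0,0],K[1,1]]+K[:2,2]
E
python3 - <<'E'
from h import *
for c in("scene","top"):
    im,d=ctrl.read_camera(c);cv2.imwrite(f"pics/{c}0.png",im[:,:,::-1]);np.savez(f"{c}0.npz",im=im,d=d)
    print(c,ray(c,[256,192]))
    for q in("crank","crank_grip","pointer","pointer_grip","crank_axis","eraser","ink_dish","crayon"):
        for r in ctrl.find_in(c,q)[:2]:
            uv=r["uv"];z=d[int(uv[1]),int(uv[0])];o,rr=ray(c,uv)
            print(c,q,np.round(uv,1),round(r["score"],2),np.round(o+rr*z,3))
s=ctrl.get_state();print({k:np.round(v,3) for k,v in s.items()})
E
```

```text
pics
scene (array([ 1.01527387, -0.46792961,  0.67809824]), array([-0.54073578,  0.55056131, -0.63612507]))
scene crank [259.3 173.4] 0.77 [0.506 0.063 0.127]
scene crank_grip [261.2 175.8] 0.6 [0.515 0.059 0.126]
scene pointer [308.6 192. ] 0.93 [0.619 0.103 0.109]
scene pointer_grip [305.9 193.6] 0.83 [0.609 0.106 0.097]
scene crank_axis [322.4 247.7] 0.88 [0.715 0.031 0.056]
scene eraser [302.3 184.3] 0.58 [0.521 0.212 0.014]
scene ink_dish [223.7 280.2] 0.66 [ 0.599 -0.146  0.016]
scene ink_dish [195.2 238.9] 0.27 [ 0.46  -0.107  0.011]
scene crayon [194.8 241.9] 0.51 [ 0.46  -0.109  0.003]
top (array([ 0.44414813, -0.00560285,  0.86811314]), array([ 1.28998752e-01, -9.10481526e-05, -9.91656442e-01]))
top crank [216.4 205.2] 0.81 [0.515 0.065 0.128]
top crank_grip [216.1 209.3] 0.97 [0.508 0.065 0.127]
top pointer [200.6 158.1] 0.57 [0.607 0.101 0.098]
top pointer_grip [205.8 162.9] 0.7 [0.598 0.091 0.097]
top crank_axis [229.2 106. ] 0.59 [0.724 0.052 0.06 ]
top eraser [150.1 194.7] 0.55 [0.544 0.214 0.017]
top ink_dish [325.3 173.8] 0.66 [ 0.596 -0.149  0.019]
top crayon [305.5 242.1] 0.47 [ 0.454 -0.11   0.011]
{'time': np.float64(0.9), 'qpos': array([ 1.108,  0.286,  1.577, -0.   ,  1.279, -0.15 ]), 'dq': array([-0.001,  0.   ,  0.001,  0.   , -0.001,  0.001]), 'joint_efforts': array([ 0.0000e+00, -4.0597e+01, -2.9294e+01, -0.0000e+00,  1.0000e-03,
       -0.0000e+00]), 'eef_pos': array([0.208, 0.642, 0.231]), 'tcp_rot': array([0.156, 0.988, 0.   , 0.   ]), 'contact_force': array([ 0.343, -0.191, -0.15 ]), 'wrist_torque': array([-0.021,  0.016,  0.01 ]), 'finger_force': np.float64(0.0), 'opening': np.float64(0.999)}
```

```bash
python3 - <<'E'
import cv2,numpy as np
a=cv2.imread("pics/top0.png")[70:270,120:360];b=cv2.imread("pics/scene0.png")[120:320,180:400]
a=cv2.resize(a,None,fx=2.9,fy=2.9,interpolation=2);b=cv2.resize(b,None,fx=2.7,fy=2.7,interpolation=2)
cv2.imwrite("pics/t.png",a);cv2.imwrite("pics/s.png",b)
E
```

```text
(no output)
```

View pics/t.png

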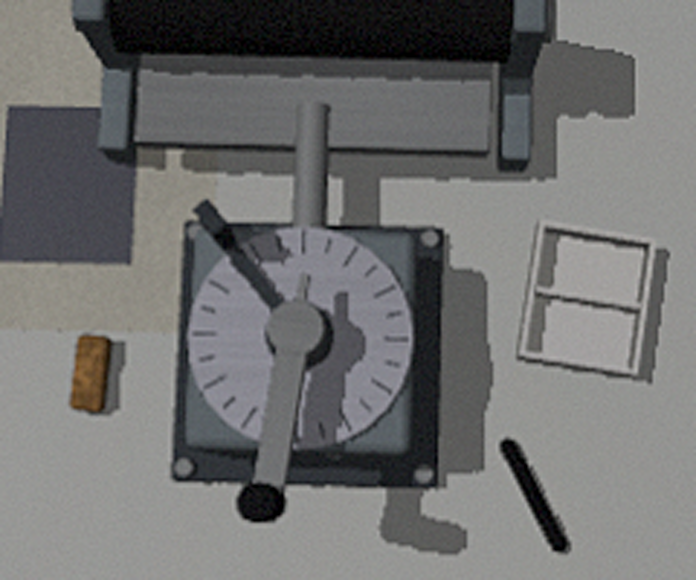

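View pics/s.png

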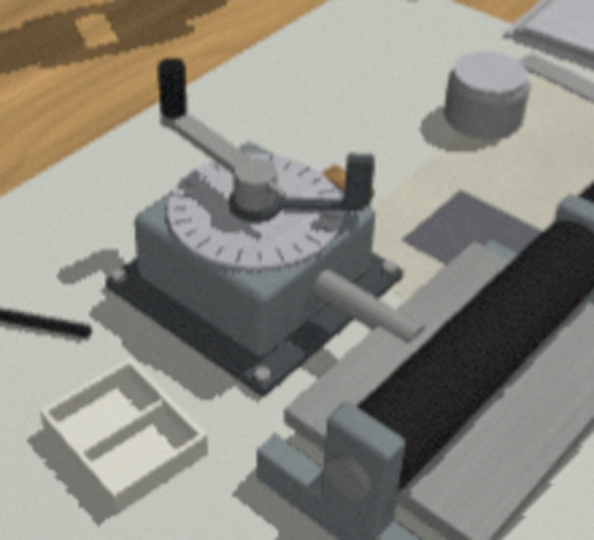

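Top picture: hub top at about pixel (222,184), handle top at (210,243) and tab top at (190,143). The eraser, crayon and dish are well clear of them.

```bash
python3 - <<'E'
from h import *
T={"top":dict(hub=(222.4,183.8),handle=(210,243.4),tab=(190.3,143.1),dial=(223.8,185.5)),"scene":dict(hub=(274.8,183),handle=(243.7,144.8),tab=(313.3,179.3))}
Z=dict(hub=.129,handle=.178,tab=.145,dial=.09)
for c in T:
  for k,uv in T[c].items(): print(c,k,np.round(at_z(c,uv,Z[k]),4))
# depth clouds
d=np.load("top0.npz");dd=d["d"]
P=[]
for v in range(120,270):
  for u in range(150,260):
    o,r=ray("top",(u,v)) ;P.append(o+r*dd[v,u])
P=np.array(P)
for n,c,rad,lo,hi in(("hub",(.62,.05),.04,.125,.135),("handle",(.5,.068),.05,.165,.19),("tab",(.65,.11),.05,.135,.155)):
  m=(np.hypot(P[:,0]-c[0],P[:,1]-c[1])<rad)&(P[:,2]>lo)&(P[:,2]<hi);q=P[m]
  print(n,m.sum(),q.mean(0).round(4),((q.min(0)+q.max(0))/2).round(4),np.ptp(q,axis=0).round(3))
E
```

```text
top hub [0.5539 0.0553 0.129 ]
top handle [0.4466 0.0686 0.178 ]
top tab [0.624  0.1138 0.145 ]
top dial [0.5565 0.0557 0.09  ]
scene hub [0.558  0.0577 0.129 ]
scene handle [0.4528 0.0694 0.178 ]
scene tab [0.6249 0.1074 0.145 ]Traceback (most recent call last):
  File "<stdin>", line 11, in <module>
  File "h.py", line 4, in ray
    m=ctrl.camera_model(cam);K=np.array(m["intrinsics"]);E=np.array(m["extrinsics"])
ValueError: time passes only in moves, steps and waits
```

Call:
carry_out(
  deltas=[-0.04, -0.047, 0, 0, 0, 0, -0.08, -0.094, 0, 0, 0, 0, -0.12, -0.141, 0, 0, 0, 0, -0.16, -0.188, 0, 0, 0, 0, -0.2, -0.235, 0, 0, 0, 0],
  grip=60,
  grip_force=20,
)

```text
time: 1.52
eef_pos: [0.3261, 0.3554, 0.2317]
tcp_rot: [0.155, 0.988, 0.0, 0.001]
contact_force: [0.1, -0.4, 0.6]
opening: 0.599
finger_force: 0.0
```

Call:
carry_out(
  deltas=[-0.04, -0.047, 0, 0, 0, 0, -0.08, -0.094, 0, 0, 0, 0, -0.12, -0.141, 0, 0, 0, -0.05, -0.16, -0.188, 0, 0, 0, -0.12, -0.204, -0.236, 0, 0, 0, -0.19],
)

```text
time: 2.15
eef_pos: [0.4465, 0.0702, 0.2319]
tcp_rot: [0.06, 0.998, 0.0, 0.001]
contact_force: [0.9, 0.6, -0.8]
opening: 0.598
finger_force: 0.0
```

Call:
carry_out(
  deltas=[0, 0, 0, 0, 0, 0, 0, 0, 0, 0, 0, 0],
)

```text
time: 2.4
eef_pos: [0.4459, 0.0722, 0.2313]
tcp_rot: [0.062, 0.998, 0.0, -0.0]
contact_force: [-0.1, -0.4, -0.4]
opening: 0.603
finger_force: 0.0
```

Call:
carry_out(
  deltas=[-0.003, -0.003, 0.03, 0, 0, 0, -0.003, -0.003, 0.06, 0, 0, 0, -0.003, -0.003, 0.08, 0, 0, 0, -0.003, -0.003, 0.095, 0, 0, 0, -0.003, -0.003, 0.095, 0, 0, 0],
)

```text
time: 3.02
eef_pos: [0.4476, 0.0699, 0.1353]
tcp_rot: [0.06, 0.998, 0.0, -0.001]
contact_force: [-0.5, -0.1, 0.8]
opening: 0.597
finger_force: 0.0
```

Call:
carry_out(
  deltas=[0, 0, 0, 0, 0, 0],
)

```text
time: 3.15
eef_pos: [0.4492, 0.0692, 0.1372]
tcp_rot: [0.061, 0.998, -0.0, 0.001]
contact_force: [0.1, 0.8, 0.6]
opening: 0.599
finger_force: 0.0
```

```bash
python3 - <<'E'
from h import *
im,d=ctrl.read_camera("top");im2,_=ctrl.read_camera("scene")
a=cv2.resize(im[130:280,140:290,::-1],None,fx=2.6,fy=2.6,interpolation=2);b=cv2.resize(im2[80:230,180:330,::-1],None,fx=2.6,fy=2.6,interpolation=2)
cv2.imwrite("pics/g1.png",np.hstack([a,b]))
for _ in range(3):
  s=ctrl.get_state();print(s["eef_pos"],s["tcp_rot"],s["contact_force"],s["qpos"]);ctrl.read_camera("top")
E
```

```text
[0.44942998 0.06894735 0.13748643] [6.11989952e-02 9.98124983e-01 3.00454257e-06 1.09646812e-03] [0.19340026 0.12444184 0.27283254] [-7.15655994e-02 -1.10822724e-01  2.18415323e+00  3.27401304e-05
  1.06606939e+00 -1.51990313e+00]
[0.44935587 0.06886086 0.13737218] [6.12905103e-02 9.98119457e-01 4.24405628e-06 1.01107949e-03] [ 0.17328221 -0.14543492 -0.27108098] [-7.17727196e-02 -1.10768783e-01  2.18433681e+00  3.38249999e-05
  1.06600267e+00 -1.51992742e+00]
[0.44927611 0.06877473 0.13725427] [ 6.13984767e-02  9.98112926e-01 -6.31036596e-06  9.01940122e-04] [-0.11518781  0.2853572  -0.6188031 ] [-7.19663846e-02 -1.10691218e-01  2.18450656e+00  7.28138261e-06
  1.06597340e+00 -1.51989194e+00]
```

View pics/g1.png

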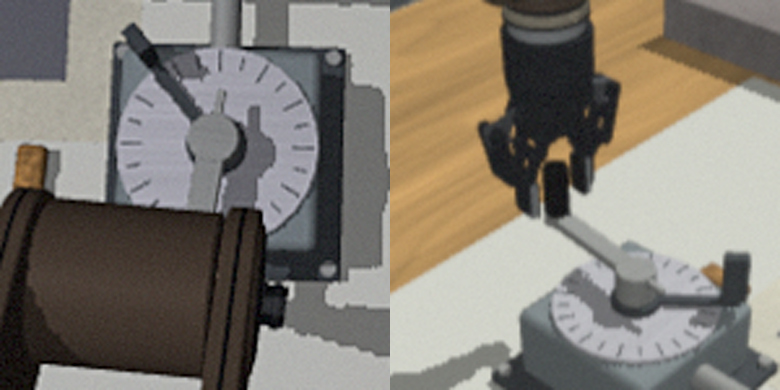

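The handle stands between the fingers. Closing gently.

Call:
carry_out(
  deltas=[0, 0, 0, 0, 0, 0, 0, 0, 0, 0, 0, 0, 0, 0, 0, 0, 0, 0, 0, 0, 0, 0, 0, 0],
  grip=0,
  grip_force=20,
)

```text
time: 3.9
eef_pos: [0.4487, 0.0688, 0.1366]
tcp_rot: [0.061, 0.998, 0.0, 0.0]
contact_force: [-1.8, 0.3, 3.2]
opening: 0.274
finger_force: 22.2
```

Call:
carry_out(
  deltas=[0, 0, 0, 0, 0, 0, 0, 0, 0, 0, 0, 0],
)

```text
time: 4.15
eef_pos: [0.4487, 0.0688, 0.1365]
tcp_rot: [0.061, 0.998, -0.0, -0.0]
contact_force: [-0.6, -0.4, 3.4]
opening: 0.278
finger_force: 22.3
```

```bash
cat > arc.py <<'E'
# plan: rows moving the gripped handle by total angle A (world ccw +) about axis, n rows, in current tool frame
import sys; from h import *; from scipy.spatial.transform import Rotation as Ro
def plan(axis,angs):
    s=ctrl.get_state();p=np.array(s["eef_pos"]);R=Ro.from_quat(s["tcp_rot"]).as_matrix()
    r=p-[axis[0],axis[1],p[2]]
    for a in angs:
        t=R.T@(Ro.from_euler("z",a).apply(r)-r);print(a,np.round(t,4),"rot z",-a)
E
python3 - <<'E'
from arc import *
s=ctrl.get_state();print({k:np.round(v,4) for k,v in s.items() if k in("eef_pos","tcp_rot","contact_force","opening","finger_force","time")})
plan((.557,.056),[-.02,-.04,-.06,-.08,-.1,.1])
E
```

```text
{'time': np.float64(4.15), 'eef_pos': array([0.4487, 0.0688, 0.1365]), 'tcp_rot': array([ 0.0613,  0.9981, -0.    , -0.    ]), 'contact_force': array([-0.6437, -0.3985,  3.3923]), 'finger_force': np.float64(22.3064), 'opening': np.float64(0.2777)}
-0.02 [-0.      0.0022 -0.    ] rot z 0.02
-0.04 [-0.0001  0.0044 -0.    ] rot z 0.04
-0.06 [-0.0002  0.0065 -0.    ] rot z 0.06
-0.08 [-0.0003  0.0087 -0.    ] rot z 0.08
-0.1 [-0.0005  0.0109 -0.    ] rot z 0.1
0.1 [-0.0006 -0.0109  0.    ] rot z -0.1
```

Call:
carry_out(
  deltas=[0, 0.0027, 0, 0, 0, 0.025, -0.0001, 0.0054, 0, 0, 0, 0.05, -0.0001, 0.0054, 0, 0, 0, 0.05],
)

```text
time: 4.53
eef_pos: [0.4495, 0.0743, 0.1365]
tcp_rot: [0.086, 0.996, -0.0, -0.0]
contact_force: [-2.8, 0.3, 4.5]
opening: 0.275
finger_force: 22.5
```

Call:
carry_out(
  deltas=[0, 0.0027, 0, 0, 0, 0.025, -0.0001, 0.0054, 0, 0, 0, 0.05, -0.0001, 0.0054, 0, 0, 0, 0.05],
)

```text
time: 4.9
eef_pos: [0.4505, 0.0797, 0.1365]
tcp_rot: [0.112, 0.994, 0.0, -0.0]
contact_force: [-2.8, -0.0, 4.7]
opening: 0.277
finger_force: 22.5
```

Call:
carry_out(
  deltas=[0, 0.0027, 0, 0, 0, 0.025, -0.0001, 0.0054, 0, 0, 0, 0.05, -0.0001, 0.0054, 0, 0, 0, 0.05],
)

```text
time: 5.28
eef_pos: [0.4518, 0.085, 0.1365]
tcp_rot: [0.136, 0.991, 0.0, -0.0]
contact_force: [-2.6, 0.2, 4.6]
opening: 0.269
finger_force: 22.5
```

Call:
carry_out(
  deltas=[0, 0.0027, 0, 0, 0, 0.025, -0.0001, 0.0054, 0, 0, 0, 0.05, -0.0001, 0.0054, 0, 0, 0, 0.05],
)

```text
time: 5.65
eef_pos: [0.4533, 0.0902, 0.1365]
tcp_rot: [0.161, 0.987, 0.0, -0.0]
contact_force: [-2.6, 1.9, 5.5]
opening: 0.277
finger_force: 22.5
```

Call:
carry_out(
  deltas=[0, 0.0027, 0, 0, 0, 0.025, -0.0001, 0.0054, 0, 0, 0, 0.05, -0.0001, 0.0054, 0, 0, 0, 0.05],
)

```text
time: 6.02
eef_pos: [0.4551, 0.0953, 0.1365]
tcp_rot: [0.186, 0.983, 0.0, -0.0]
contact_force: [-2.3, -0.4, 5.4]
opening: 0.268
finger_force: 22.5
```

Call:
carry_out(
  deltas=[0, 0.0014, 0, 0, 0, 0.0125, 0, 0.0027, 0, 0, 0, 0.025, 0, 0.0027, 0, 0, 0, 0.025],
)

```text
time: 6.4
eef_pos: [0.4561, 0.0978, 0.1365]
tcp_rot: [0.198, 0.98, 0.0, -0.0]
contact_force: [-3.0, 0.7, 5.4]
opening: 0.273
finger_force: 22.5
```

Call:
carry_out(
  deltas=[0, 0.0027, 0, 0, 0, 0.025, -0.0001, 0.0043, 0, 0, 0, 0.04, -0.0001, 0.0043, 0, 0, 0, 0.04],
)

```text
time: 6.78
eef_pos: [0.4577, 0.1017, 0.1365]
tcp_rot: [0.218, 0.976, -0.0, -0.0]
contact_force: [-2.7, 0.6, 6.1]
opening: 0.276
finger_force: 22.6
```

Call:
carry_out(
  deltas=[0, 0.0027, 0, 0, 0, 0.025, -0.0001, 0.0043, 0, 0, 0, 0.04, -0.0001, 0.0043, 0, 0, 0, 0.04],
)

```text
time: 7.15
eef_pos: [0.4594, 0.1051, 0.1366]
tcp_rot: [0.236, 0.972, -0.001, -0.0]
contact_force: [-4.3, -1.9, 6.2]
opening: 0.274
finger_force: 22.7
```

Call:
carry_out(
  deltas=[0, 0.0021, 0, 0, 0, 0.02, 0, 0.0021, 0, 0, 0, 0.02],
)

```text
time: 7.4
eef_pos: [0.4602, 0.1066, 0.1366]
tcp_rot: [0.246, 0.969, -0.001, -0.001]
contact_force: [-5.9, -3.5, 7.2]
opening: 0.273
finger_force: 22.8
```

```bash
cat > meas.py <<'E'
from h import *
A=np.array([.557,.056])
def meas(n=8):
    P=[];F=[];T=[]
    for _ in range(n):
        ctrl.read_camera("top");s=ctrl.get_state();P.append(s["eef_pos"]);F.append(s["contact_force"]);T.append(s["wrist_torque"]);q=s["tcp_rot"]
    p=np.mean(P,0);f=np.mean(F,0);r=p[:2]-A;u=r/np.hypot(*r);cw=np.array([u[1],-u[0]])
    print("t",s["time"],"p",p.round(5),"f",f.round(2),"sd",np.std(F,0).round(2),"ang",np.arctan2(r[1],r[0]).round(4),"rad",np.hypot(*r).round(4),"Fcw",(f[:2]@cw).round(2),"Frad",(f[:2]@u).round(2),"yaw",np.arctan2(2*q[0]*q[1],q[1]**2-q[0]**2).round(4),"op",s["opening"],"tq",np.mean(T,0).round(3))
if __name__=="__main__": meas()
E
python3 meas.py
```

```text
t 7.8 p [0.46022 0.10662 0.13657] f [-4.79 -2.64  7.16] sd [0.43 0.38 0.68] ang 2.6597 rad 0.1092 Fcw -4.56 Frad 3.02 yaw 0.4966 op 0.27448468565367945 tq [-0.3    0.664  0.288]
```

```bash
python3 -c "
from arc import *
plan((.557,.056),[.07,.14,.21,.28,.34])"
```

```text
0.07 [-0.0004 -0.0076  0.    ] rot z -0.07
0.14 [-0.0013 -0.0152  0.    ] rot z -0.14
0.21 [-0.0027 -0.0227  0.0001] rot z -0.21
0.28 [-0.0047 -0.0301  0.0001] rot z -0.28
0.34 [-0.0068 -0.0363  0.0001] rot z -0.34
```

Call:
carry_out(
  deltas=[-0.0004, -0.0076, 0, 0, 0, -0.07, -0.0013, -0.0152, 0, 0, 0, -0.14, -0.0027, -0.0227, 0, 0, 0, -0.21, -0.0047, -0.0301, 0, 0, 0, -0.28, -0.0068, -0.0363, 0, 0, 0, -0.34],
)

```text
time: 8.43
eef_pos: [0.4492, 0.0722, 0.1365]
tcp_rot: [0.078, 0.997, 0.0, -0.0]
contact_force: [-2.6, 0.3, 5.5]
opening: 0.278
finger_force: 22.6
```

Call:
carry_out(
  deltas=[0, 0, 0, 0, 0, 0, 0, -0.0027, 0, 0, 0, -0.025, -0.0001, -0.0043, 0, 0, 0, -0.04, -0.0001, -0.0043, 0, 0, 0, -0.04],
)

```text
time: 8.93
eef_pos: [0.4487, 0.0681, 0.1365]
tcp_rot: [0.059, 0.998, 0.0, -0.0]
contact_force: [-3.0, 1.6, 6.2]
opening: 0.274
finger_force: 22.6
```

```bash
python3 meas.py
```

```text
t 9.325 p [0.44866 0.06807 0.13652] f [-3.    1.16  5.93] sd [0.24 0.61 0.29] ang 3.0306 rad 0.109 Fcw 0.82 Frad 3.11 yaw 0.1185 op 0.2708818012943134 tq [0.161 0.431 0.08 ]
```

Friction reads about 0.8 N. I'll keep stepping anticlockwise.

Call:
carry_out(
  deltas=[0, -0.0027, 0, 0, 0, -0.025, -0.0001, -0.0054, 0, 0, 0, -0.05, -0.0001, -0.0054, 0, 0, 0, -0.05],
)

```text
time: 9.7
eef_pos: [0.4482, 0.0626, 0.1365]
tcp_rot: [0.034, 0.999, 0.0, -0.0]
contact_force: [-2.8, 1.8, 4.5]
opening: 0.273
finger_force: 22.5
```

Call:
carry_out(
  deltas=[0, -0.0027, 0, 0, 0, -0.025, -0.0001, -0.0043, 0, 0, 0, -0.04, -0.0001, -0.0043, 0, 0, 0, -0.04],
)

```text
time: 10.07
eef_pos: [0.4481, 0.0586, 0.1365]
tcp_rot: [0.015, 1.0, 0.001, -0.0]
contact_force: [-3.3, 2.1, 6.2]
opening: 0.269
finger_force: 22.6
```

Call:
carry_out(
  deltas=[0, -0.0016, 0, 0, 0, -0.015, 0, -0.0032, 0, 0, 0, -0.03, 0, -0.0032, 0, 0, 0, -0.03],
)

```text
time: 10.45
eef_pos: [0.448, 0.0559, 0.1365]
tcp_rot: [0.0, 1.0, 0.001, 0.0]
contact_force: [-2.2, 3.4, 4.8]
opening: 0.276
finger_force: 22.6
```

```bash
python3 meas.py
```

```text
t 10.85 p [0.44806 0.05593 0.13652] f [-2.06  3.79  5.4 ] sd [0.33 0.39 0.24] ang -3.141 rad 0.1089 Fcw 3.79 Frad 2.06 yaw 0.0001 op 0.2708562834575314 tq [ 0.519  0.315 -0.158]
```

Call:
carry_out(
  deltas=[0, -0.0011, 0, 0, 0, -0.01, 0, -0.0011, 0, 0, 0, -0.01],
)

```text
time: 11.1
eef_pos: [0.448, 0.055, 0.1365]
tcp_rot: [-0.005, 1.0, 0.002, 0.0]
contact_force: [-2.3, 4.0, 4.4]
opening: 0.275
finger_force: 22.6
```

```bash
python3 meas.py; python3 meas.py
```

```text
t 11.5 p [0.44805 0.05504 0.13651] f [-1.92  4.56  5.19] sd [0.41 0.48 0.44] ang -3.1328 rad 0.109 Fcw 4.58 Frad 1.88 yaw -0.0096 op 0.2722858127163395 tq [ 0.612  0.322 -0.205]
t 11.9 p [0.44804 0.05504 0.13651] f [-2.14  4.66  5.16] sd [0.39 0.5  0.7 ] ang -3.1328 rad 0.109 Fcw 4.68 Frad 2.1 yaw -0.0095 op 0.2760756394796273 tq [ 0.635  0.316 -0.207]
```

```bash
python3 -c "
from arc import *
plan((.557,.056),[-.06,-.12,-.18,-.245])"
```

```text
-0.06 [-0.0002  0.0065  0.    ] rot z 0.06
-0.12 [-0.0008  0.013   0.    ] rot z 0.12
-0.18 [-0.0018  0.0195  0.0001] rot z 0.18
-0.245 [-0.0033  0.0264  0.0001] rot z 0.245
```

Call:
carry_out(
  deltas=[-0.0002, 0.0065, 0, 0, 0, 0.06, -0.0008, 0.013, 0, 0, 0, 0.12, -0.0018, 0.0195, 0, 0, 0, 0.18, -0.0034, 0.0274, 0, 0, 0, 0.254, -0.0034, 0.0274, 0, 0, 0, 0.254],
)

```text
time: 12.52
eef_pos: [0.451, 0.0818, 0.1365]
tcp_rot: [0.121, 0.993, 0.0, -0.0]
contact_force: [-2.5, 1.3, 6.2]
opening: 0.276
finger_force: 22.6
```

```bash
python3 meas.py
```

```text
t 12.925 p [0.45095 0.08166 0.13652] f [-2.71  1.34  5.63] sd [0.66 0.59 0.56] ang 2.9042 rad 0.1091 Fcw 0.66 Frad 2.95 yaw 0.2428 op 0.27655999714039164 tq [ 0.177  0.418 -0.016]
```

Call:
carry_out(
  deltas=[0, 0, 0, 0, 0, 0, 0, 0, 0, 0, 0, 0, 0, 0, 0, 0, 0, 0, 0, 0, -0.01, 0, 0, 0, 0, 0, -0.05, 0, 0, 0],
  grip=60,
)

```text
time: 13.55
eef_pos: [0.4492, 0.0812, 0.1848]
tcp_rot: [0.121, 0.993, -0.0, -0.003]
contact_force: [0.7, -0.5, 0.1]
opening: 0.598
finger_force: 0.0
```

Call:
carry_out(
  deltas=[0, 0, -0.05, 0, 0, 0, 0, 0.05, -0.06, 0, 0, -0.1, 0, 0.1, -0.06, 0, 0, -0.25, 0, 0.15, -0.06, 0, 0, -0.4, 0, 0.2, -0.06, 0, 0, -0.55],
)

```text
time: 14.18
eef_pos: [0.4994, 0.277, 0.2473]
tcp_rot: [-0.156, 0.988, 0.0, 0.001]
contact_force: [0.3, -1.0, 0.1]
opening: 0.599
finger_force: 0.0
```

```bash
python3 - <<'E'
from h import *
im,d=ctrl.read_camera("top");im2,_=ctrl.read_camera("scene")
cv2.imwrite("pics/top1.png",im[:,:,::-1]);cv2.imwrite("pics/scene1.png",im2[:,:,::-1])
a=cv2.resize(im[120:270,150:270,::-1],None,fx=4,fy=4,interpolation=2)
cv2.imwrite("pics/m1.png",a)
b=cv2.resize(im2[120:220,220:340,::-1],None,fx=5,fy=5,interpolation=2)
cv2.imwrite("pics/m2.png",b)
s=ctrl.get_state();print(s["eef_pos"],s["tcp_rot"],s["qpos"])
E
```

```text
[0.49936722 0.27901558 0.2468309 ] [-1.56318973e-01  9.87706222e-01  6.92459619e-04  5.64165707e-04] [ 3.31692916e-01  4.75711582e-02  1.81916602e+00  1.22125229e-03
  1.27350378e+00 -1.55338590e+00]
```

View pics/m1.png

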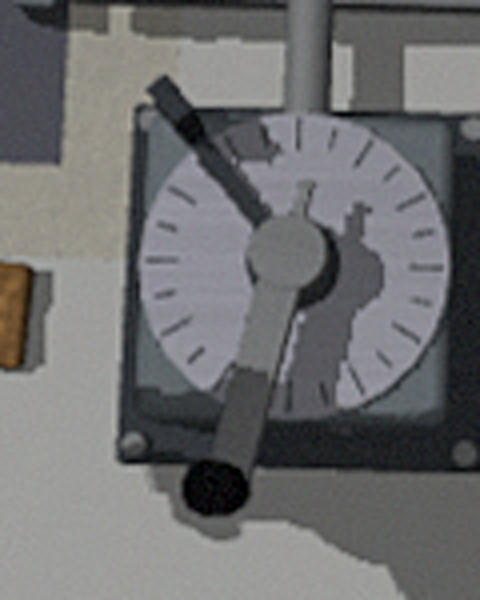

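View pics/m2.png

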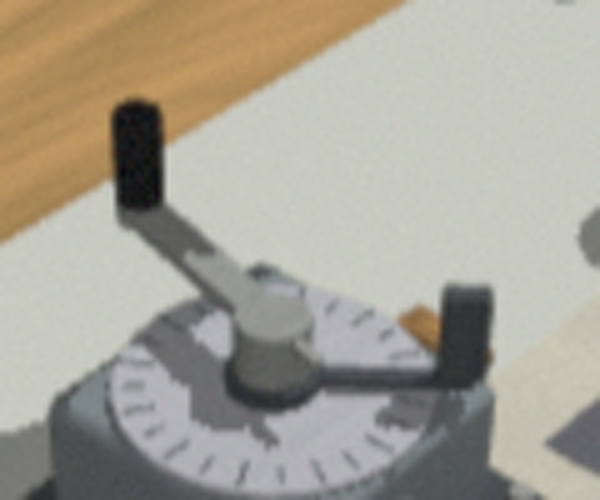

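Top view: hub centre at about (221.4,183.1), dial centre (223.3,185.6), handle blob (203.5,241.3), all in full-image pixels. The handle stayed in its mid position after release.

```bash
python3 - <<'E'
from h import *
from scipy.optimize import minimize
f=lambda x,y:((x+.5)/4-.5+150,(y+.5)/4-.5+120)
hub=at_z("top",f(287,254),.129);dial=at_z("top",f(294.5,264),.09);print("hub",hub,"dial",dial)
im=cv2.imread("pics/top1.png")
roi=(slice(228,256),slice(190,220));g=im.max(2)[roi]
m=(g<45).astype(float);print(m.sum())
v,u=np.nonzero(m);c=np.array([u.mean()+190,v.mean()+228]);print("blob c",c)
def sil(h):
    t=np.linspace(0,2*np.pi,40)
    pts=[proj("top",(h[0]+.012*np.cos(a),h[1]+.012*np.sin(a),z)) for z in(.128,.178) for a in t]
    hull=cv2.convexHull(np.array(pts,np.float32));M=cv2.moments(hull);return np.array([M["m10"],M["m01"]])/M["m00"],M["m00"]
r=minimize(lambda h:((sil(h)[0]-c)**2).sum(),[.45,.08],method="Nelder-Mead");h=r.x;print("handle",h,sil(h)[1],r.fun)
for n,a in(("hub",hub),("dial",dial)): d=h-a[:2];print(n,np.hypot(*d),np.arctan2(d[1],d[0]))
E
```

```text
hub [0.5551091  0.05714586 0.129     ] dial [0.55624209 0.05674233 0.09      ]
257.0
blob c [204.80155642 239.19844358]Traceback (most recent call last):
  File "<stdin>", line 13, in <module>
    res = _minimize_neldermead(fun, x0, args, callback, bounds=bounds,
                               **options)
    fxr = func(xr)
    fx = function(np.copy(x), *(wrapper_args + args))
  File "<stdin>", line 13, in <lambda>
  File "<stdin>", line 11, in sil
  File "h.py", line 11, in proj
    m=ctrl.camera_model(cam);K=np.array(m["intrinsics"]);E=np.array(m["extrinsics"])
ValueError: time passes only in moves, steps and waits
```

```bash
sed -i 's/^from plant import ctrl/from plant import ctrl\nimport functools\nCM=functools.lru_cache(None)(ctrl.camera_model)/; s/m=ctrl.camera_model(cam)/m=CM(cam)/' h.py; cat > an.py <<'E'
from h import *
from scipy.optimize import minimize
def handle(cam,im,box,th):
    u0,v0,u1,v1=box;g=im.max(2)[v0:v1,u0:u1].astype(np.uint8)
    n,l,st,ce=cv2.connectedComponentsWithStats((g<th).astype(np.uint8));i=1+st[1:,4].argmax();c=ce[i]+[u0,v0]
    def sil(h):
        t=np.linspace(0,2*np.pi,40)
        pts=[proj(cam,(h[0]+.012*np.cos(a),h[1]+.012*np.sin(a),z)) for z in(.128,.178) for a in t]
        M=cv2.moments(cv2.convexHull(np.array(pts,np.float32)));return np.array([M["m10"],M["m01"]])/M["m00"],M["m00"]
    r=minimize(lambda h:((sil(h)[0]-c)**2).sum(),[.45,.08],method="Nelder-Mead")
    print(cam,th,"handle",r.x,"area",st[i,4],sil(r.x)[1]);return r.x
E
python3 - <<'E'
from an import *
im=cv2.imread("pics/top1.png");hs=[handle("top",im,(190,228,222,256),t) for t in(15,20,25,30)]
im2=cv2.imread("pics/scene1.png");[handle("scene",im2,(236,136,258,168),t) for t in(20,30,40)]
for n,a in(("hub",(.5551,.05715)),("dial",(.5562,.0567))):
  for h in hs: d=h-a;print(n,np.hypot(*d),np.arctan2(d[1],d[0]))
g=lambda x,y:((x+.5)/5-.5+220,(y+.5)/5-.5+120)
print("scene hub",at_z("scene",g(271,317),.129))
E
```

```text
top 15 handle [0.44937139 0.08203117] area 111 205.6013237113366
top 20 handle [0.44950419 0.08220831] area 157 205.68951301905327
top 25 handle [0.44958449 0.08212914] area 169 205.63841753266752
top 30 handle [0.44978062 0.08229493] area 177 205.71488773217425
scene 20 handle [0.42321014 0.09871916] area 1 218.50859838689212
scene 30 handle [0.44925314 0.08297333] area 130 227.71951600222383
scene 40 handle [0.44996747 0.08232347] area 159 228.03403453540523
hub 0.1086168157405854 2.910467455408527
hub 0.10852831080122771 2.9085983506820696
hub 0.1084319119574664 2.909137782024306
hub 0.10827945186386534 2.907230574943073
dial 0.10979080639691241 2.9087728325133293
dial 0.10970264358826723 2.906922368548298
dial 0.10960614659396774 2.9074545458237884
dial 0.10945403269486133 2.905565460559452
scene hub [0.55639554 0.05619667 0.129     ]
```

Call:
carry_out(
  deltas=[-0.016, -0.05, 0, 0, 0, -0.09, -0.033, -0.1, 0, 0, 0, -0.18, -0.049, -0.15, 0.02, 0, 0, -0.27, -0.065, -0.2, 0.04, 0, 0, -0.358, -0.065, -0.2, 0.04, 0, 0, -0.358],
)

```text
time: 14.9
eef_pos: [0.6218, 0.1008, 0.2043]
tcp_rot: [-0.324, 0.946, 0.0, -0.002]
contact_force: [-0.8, -0.3, 0.1]
opening: 0.602
finger_force: 0.0
```

```bash
python3 - <<'E'
from h import *
for _ in range(5): ctrl.read_camera("scene")
im,_=ctrl.read_camera("scene");cv2.imwrite("pics/p1.png",cv2.resize(im[60:220,230:390,::-1],None,fx=3.5,fy=3.5,interpolation=2))
s=ctrl.get_state();print(s["eef_pos"],s["tcp_rot"],s["time"])
E
```

```text
[0.62132218 0.10567271 0.20756461] [-3.27565623e-01  9.44828053e-01 -2.06590161e-04  8.18914891e-04] 15.2
```

View pics/p1.png

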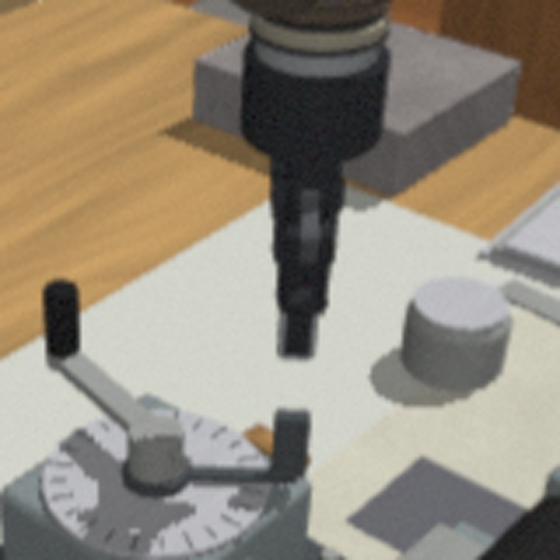

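The gripper is right above the tab. Descending to grip it.

Call:
carry_out(
  deltas=[-0.003, 0.002, 0.03, 0, 0, 0, -0.003, 0.002, 0.06, 0, 0, 0, -0.003, 0.002, 0.08, 0, 0, 0, -0.003, 0.002, 0.091, 0, 0, 0, -0.003, 0.002, 0.091, 0, 0, 0],
)

```text
time: 15.82
eef_pos: [0.6224, 0.1082, 0.1149]
tcp_rot: [-0.327, 0.945, 0.0, -0.0]
contact_force: [-0.0, -0.1, -0.4]
opening: 0.6
finger_force: 0.0
```

Call:
carry_out(
  deltas=[0, 0, 0, 0, 0, 0, 0, 0, 0, 0, 0, 0, 0, 0, 0, 0, 0, 0, 0, 0, 0, 0, 0, 0, 0, 0, 0, 0, 0, 0],
  grip=0,
)

```text
time: 16.45
eef_pos: [0.6232, 0.1084, 0.1167]
tcp_rot: [-0.327, 0.945, 0.0, 0.001]
contact_force: [-1.9, 1.5, 5.7]
opening: 0.139
finger_force: 21.7
```

```bash
sed -i 's/A=np.array.*/A=np.array([.5565,.0565])/' meas.py; python3 meas.py; python3 -c "
from arc import *
plan((.5565,.0565),[-.18,-.36,-.54,-.72,-.88])"
```

```text
t 16.85 p [0.62322 0.10835 0.11663] f [-1.57  2.01  5.6 ] sd [0.41 0.4  0.37] ang 0.6606 rad 0.0845 Fcw -2.55 Frad -0.0 yaw -0.6657 op 0.13834076143965116 tq [ 0.352  0.273 -0.255]
-0.18 [ 0.0014 -0.0151  0.    ] rot z 0.18
-0.36 [ 0.0056 -0.0297 -0.    ] rot z 0.36
-0.54 [ 0.0122 -0.0434 -0.    ] rot z 0.54
-0.72 [ 0.0213 -0.0556 -0.    ] rot z 0.72
-0.88 [ 0.031 -0.065 -0.   ] rot z 0.88
```

Call:
carry_out(
  deltas=[0.0004, -0.0076, 0, 0, 0, 0.09, 0.0014, -0.0151, 0, 0, 0, 0.18, 0.0031, -0.0225, 0, 0, 0, 0.27, 0.0056, -0.0297, 0, 0, 0, 0.36, 0.0082, -0.0361, 0, 0, 0, 0.44],
)

```text
time: 17.48
eef_pos: [0.6388, 0.0749, 0.1166]
tcp_rot: [-0.111, 0.994, 0.0, 0.0]
contact_force: [-3.1, 3.1, 7.3]
opening: 0.135
finger_force: 21.2
```

Call:
carry_out(
  deltas=[0.0004, -0.0076, 0, 0, 0, 0.09, 0.0014, -0.0151, 0, 0, 0, 0.18, 0.0031, -0.0225, 0, 0, 0, 0.27, 0.0056, -0.0297, 0, 0, 0, 0.36, 0.0082, -0.0361, 0, 0, 0, 0.44],
)

```text
time: 18.1
eef_pos: [0.6386, 0.0381, 0.1166]
tcp_rot: [0.108, 0.994, 0.001, -0.0]
contact_force: [-4.3, 4.6, 6.1]
opening: 0.135
finger_force: 21.0
```

Call:
carry_out(
  deltas=[0, 0, 0, 0, 0, 0, 0, 0, 0, 0, 0, 0],
)

```text
time: 18.35
eef_pos: [0.6386, 0.038, 0.1166]
tcp_rot: [0.107, 0.994, 0.001, -0.0]
contact_force: [-3.1, 2.8, 7.1]
opening: 0.139
finger_force: 22.2
```

```bash
python3 meas.py
```

```text
t 18.75 p [0.63859 0.03803 0.1166 ] f [-3.24  2.57  6.48] sd [0.42 0.63 0.61] ang -0.2213 rad 0.0841 Fcw -1.8 Frad -3.72 yaw 0.2141 op 0.1368893081602078 tq [ 0.38   0.457 -0.279]
```

Call:
carry_out(
  deltas=[0, -0.0011, 0, 0, 0, 0.013, 0, -0.0011, 0, 0, 0, 0.013, 0, -0.0011, 0, 0, 0, 0.013],
)

```text
time: 19.12
eef_pos: [0.6384, 0.0371, 0.1166]
tcp_rot: [0.113, 0.994, 0.001, -0.0]
contact_force: [-3.2, 3.9, 7.0]
opening: 0.138
finger_force: 21.3
```

```bash
python3 meas.py
```

```text
t 19.525 p [0.6384  0.03714 0.11661] f [-3.28  3.21  6.77] sd [0.67 0.59 0.57] ang -0.2321 rad 0.0842 Fcw -2.37 Frad -3.93 yaw 0.2269 op 0.13880247418488015 tq [ 0.44   0.445 -0.211]
```

Call:
carry_out(
  deltas=[0, 0, 0, 0, 0, 0, 0, 0, 0, 0, 0, 0, 0, 0, 0, 0, 0, 0, 0, 0, -0.01, 0, 0, 0, 0, 0, -0.06, 0, 0, 0],
  grip=60,
)

```text
time: 20.15
eef_pos: [0.6357, 0.0365, 0.1719]
tcp_rot: [0.113, 0.994, -0.0, -0.004]
contact_force: [1.1, -0.3, 1.5]
opening: 0.605
finger_force: 0.0
```

Call:
carry_out(
  deltas=[0, 0, -0.06, 0, 0, 0, 0, 0.05, -0.08, 0, 0, 0, 0, 0.11, -0.08, 0, 0, 0, 0, 0.17, -0.08, 0, 0, 0, 0, 0.23, -0.08, 0, 0, 0],
)

```text
time: 20.78
eef_pos: [0.6906, 0.2622, 0.2565]
tcp_rot: [0.113, 0.994, 0.0, 0.001]
contact_force: [0.4, 0.2, -0.1]
opening: 0.6
finger_force: 0.0
```

```bash
python3 - <<'E'
from an import *
for _ in range(6): ctrl.read_camera("scene")
im,d=ctrl.read_camera("top");im2,_=ctrl.read_camera("scene")
cv2.imwrite("pics/top2.png",im[:,:,::-1]);cv2.imwrite("pics/scene2.png",im2[:,:,::-1])
a=cv2.resize(im[125:255,180:270,::-1],None,fx=4.5,fy=4.5,interpolation=2)
b=cv2.resize(im2[120:240,230:350,::-1],None,fx=3,fy=3,interpolation=2);b=np.pad(b,((0,len(a)-len(b)),(0,0),(0,0)))
cv2.imwrite("pics/f.png",np.hstack([a,b]))
for t in(20,25,30):handle("top",im,(190,228,222,256),t)
print(ctrl.get_state()["eef_pos"])
E
```

```text
top 20 handle [0.44971511 0.07911626] area 66 203.93942286027595
top 25 handle [0.44921405 0.0809853 ] area 117 205.02844115544576
top 30 handle [0.44925519 0.08184193] area 161 205.5050075313775
[0.69027261 0.25894554 0.25577931]
```

View pics/f.png

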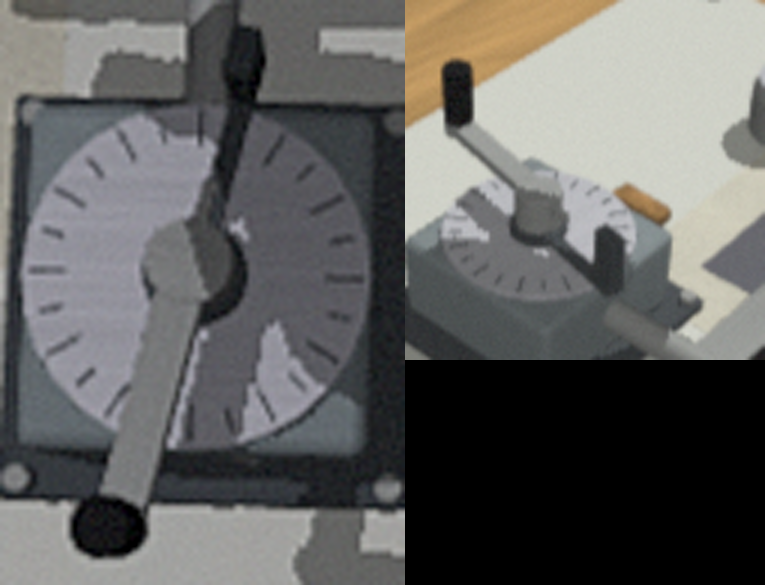

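Pointer now extends at the upper right of the dial (tab top at about pixel (235,135)), roughly opposite the handle at (204,241). I'll check the alignment with a model overlay.

```bash
python3 - <<'E'
from h import *
A=np.array([.5558,.0568])  # camera frame
S=7;u0,v0=190,125
im=cv2.imread("pics/top2.png");a=cv2.resize(im[v0:v0+85,u0:u0+60],None,fx=S,fy=S,interpolation=2)
im2=cv2.imread("pics/scene2.png");b=cv2.resize(im2[170:240,265:325],None,fx=S,fy=S,interpolation=2);b=np.pad(b,((0,85*S-70*S),(0,0),(0,0)))
def draw(img,cam,o,pts,col):
    q=np.array([(proj(cam,p)-o+.5)*S-.5 for p in pts]);cv2.polylines(img,[np.round(q*16).astype(np.int32)],True,col,1,cv2.LINE_AA,4)
def box(th,x0,x1,w,z):
    u=np.array([np.cos(th),np.sin(th)]);n=np.array([-u[1],u[0]])
    return [np.r_[A+u*x+n*y,z] for x,y in((x0,-w),(x1,-w),(x1,w),(x0,w))]
for img,c,o in((a,"top",(u0,v0)),(b,"scene",(265,170))):
    th=-.234
    draw(img,c,o,box(th,.074,.096,.006,.145),(0,0,255));draw(img,c,o,box(th,.02,.074,.005,.1),(0,255,255))
    draw(img,c,o,[np.r_[A+.018*np.array([np.cos(t),np.sin(t)]),.129] for t in np.linspace(0,6.28,40)],(0,255,0))
    draw(img,c,o,box(th+np.pi,.018,.1,.01,.128),(255,0,0))
cv2.imwrite("pics/ov.png",np.hstack([a[:595],b[:595]])[:,:800])
g=im.max(2)
for v in range(130,170,3): print(v,g[v,220:248])
E
```

```text
130 [135  84  88  70  58  70  68  72  73  70  66  61  37  59  83  83  89  92
  96 101 100 100  98 100 102  97 102  99]
133 [172  97  49  61  69  67  74  78  67  70  61  38  31  33  33  34  37  24
  72 100  95  98  98  94  99  99  99 100]
136 [176 102  45  68  67  68  73  76  71  67  49  31  35  34  32  36  36  16
  38  96  95 102  98  96  99 103  99 101]
139 [ 89  60  53  63  69  68  73  72  71  45  35  41  40  36  43  45  20  17
  17  96 103  98 100  99  99 102 103  97]
142 [ 94  63  58  64  71  72  73  74  73  50  18  23  21  27  32  19  22   0
  82 102 100  98 101 102  98 101  99 100]
145 [ 87  63  59  67  69  72  73  73  70  66  49  21  19  24  24  11   1  83
 104  99 101 100  98  96  96 100 100  98]
148 [68 78 80 88 78 83 88 79 81 86 53 36 33 31 36 26 18 24 27 23 20 22 31 31
 33 35 33 36]
151 [ 90  94  92 101  58  85  90  94  99  89  50  33  32  36  31  49  95  98
  84  77  75  59  63  59  60  59  60  60]
154 [90 84 86 92 52 77 95 95 94 55 31 37 37 34 56 95 98 96 92 95 94 98 83 83
 81 74 67 62]
157 [158 151 155 158 120 148 163 147  80  29  34  37  32  28  92  98  96  89
  91  97  83  55  72  95  91  96  94  97]
160 [151 151 153 151 153 156 167  91  29  31  37  31  33  82  94  96  97  94
  84  49  73  96  96  97  96  96  92  94]
163 [156 154 156 155 157 169 137  75  39  29  36  29  81  99 102  96  94  96
  92  94  98  92  95  93  93  99  82  66]
166 [145 150 148 154 130  81  70  82  62  37  26  66  93  95  88  90  94  92
  93  93  91  93  92  92  93  95  94  92]
169 [151 145 156 152 100  73  82  56  59  54  50  93  97  90  96  95  89  90
  90  93  89  92  91  94  93  93  95  93]
```

View pics/ov.png

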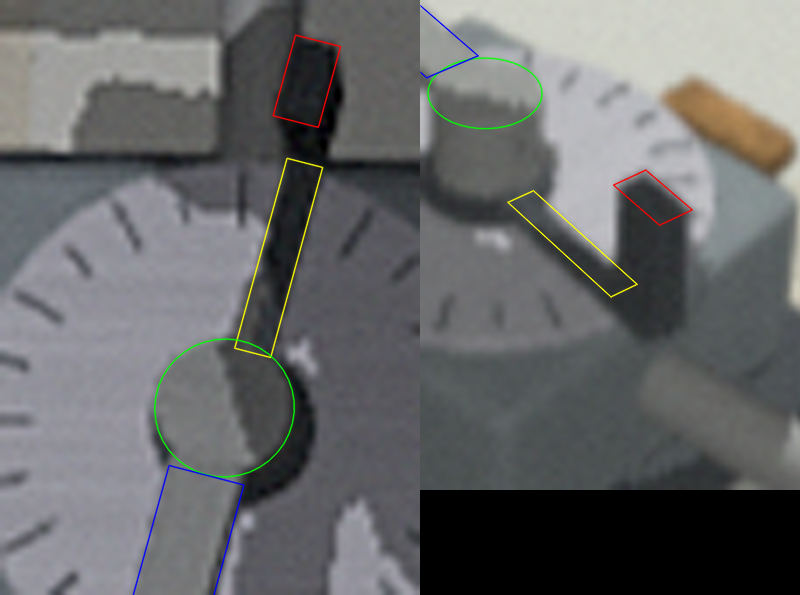

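```bash
python3 - <<'E'
from h import *
for A in((.5558,.0568),(.5562,.0567)):
  for z in(.096,.1):
    print(A,z,[round(float(np.arctan2(*(at_z("top",p,z)[:2]-A)[::-1])),3) for p in((232.5,151),(231.7,154),(230.8,157),(229.9,160))])
  print("tab",[round(float(np.arctan2(*(at_z("top",p,.145)[:2]-A)[::-1])),3) for p in((233.9,136),)])
g=cv2.imread("pics/top2.png").max(2)
for v in range(198,236,5): print(v,g[v,200:228])
E
```

```text
(0.5558, 0.0568) 0.096 [-0.236, -0.237, -0.235, -0.233]
(0.5558, 0.0568) 0.1 [-0.243, -0.245, -0.243, -0.242]
tab [-0.245]
(0.5562, 0.0567) 0.096 [-0.236, -0.237, -0.235, -0.232]
(0.5562, 0.0567) 0.1 [-0.243, -0.245, -0.243, -0.242]
tab [-0.245]
198 [151 157 150 152 153 149 151 150 150 154 155 146 126 116 118 125 117 124
 119 117 119 121 105  59 120 143 108  95]
203 [160 152 158 155 154 156 154 157 156 163 138 121 116 122 120 121 121 118
 120 124 124  82  94 157 118  95  94  97]
208 [117 152 162 157 156 157 153 159 166 135 119 120 121 119 124 122 118 118
 122 123  67 127 167 117  90  98  98  95]
213 [156 160 156 160 164 122 106 128 133 119 121 122 118 123 117 123 121 127
 104  72 153 118  92  99  92  97  95  95]
218 [111 119 142 151 158 166 134 117 121 120 122 127 124 118 120 120 125  78
 113 164 118  81  64  94  99  96  96  98]
223 [ 93  94  91  92  76 106 120 123 123 121 122 126 126 124 127 115  66 147
 177 118  95  87  92  99 100 102 102  95]
228 [ 52  51  47  52 114 126 123 122 123 127 120 127 125 126 101  58  28  37
  33  35  36  36  35  35  38  33  38  33]
233 [ 67  56 106 130 132 133 123 128 129 125 121 121 125  87  57  60  61  65
  61  64  64  64  64  65  64  66  69  62]
```

```bash
python3 - <<'E'
from h import *
P=np.array([at_z("top",p,.128)[:2] for p in((217,198),(215.3,203),(209.9,223),(208.9,228),(207.3,233))])
for A in((.5558,.0568),(.5562,.0567)): d=P-A;print((np.arctan2(d[:,1],d[:,0])-np.pi).round(3))
c=np.polyfit(P[:,0],P[:,1],1);print("line ang",np.arctan(c[0]),"y at axis",np.polyval(c,.556))
E
```

```text
[-0.262 -0.27  -0.25  -0.241 -0.244]
[-0.261 -0.269 -0.25  -0.241 -0.244]
line ang -0.2309059683562902 y at axis 0.057954753986295016
```

```bash
python3 -c "
from plant import ctrl
print(ctrl.sign_off())"
```

```text
the job is handed in; nothing more can be done
None
```

I checked the crank's play (about 0.49 rad between equal 4.6 N touches on each stop), left the handle at the midpoint, turned the pointer in line opposite it to within about 1° by the camera, and handed the job in.

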